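Lock the draining lid on the saucepan for pouring off

ROBOT

A 7-joint arm with a two-finger parallel gripper is mounted at the origin on a cart in front of the work surface, level with it; the furniture and walls round the work are solid. World frame = base frame: x ahead of the robot, y to its left, z up, the work surface at z = 0. Lengths are in m, angles in rad, forces in N, time in s.
With the tool pointing down it reaches from about 0.4 to 0.85 m from the base axis. Payload 10.4 kg.
Tool frame: the origin (TCP) lies at the very end of the fingers, on their centre line; the grasp point (between the pads) lies r.hold_point_z behind it (r.hold_point_z is the distance from the TCP to the grasp point, in m); z points along the fingers, y is the direction in which the jaws open and shut (so a half turn about z gives the same grasp; the last joint's range is limited). The gripper opens to 87 mm and grips with 3 to 60 N. Pads are 19 mm wide; open, the fingers measure 117 mm over their backs; the gripper's body (75 mm by 190 mm) begins 51 mm behind the grasp point.
Start: joints at [1.299, 0.332, -0.065, 1.46, 0.022, 1.35, -0.088], TCP at [0.154, -0.606, 0.223] pointing down, gripper open.
Joint ranges: [-2.6, 2.6], [-0.5, 2.12], [-1.47, 1.34], [0.16, 2.42], [-1.27, 4.41], [0.06, 2.06], [-2.6, 2.6]. Speed limits (rad/s): [2.22, 2.22, 2.79, 2.79, 3.14, 3.14, 3.14].

INTERFACE

Orientations are given as a unit quaternion [x, y, z, w].
In Python, from bench import r gives the robot as it stands.
- The arm moves only by the tool send_rows, never from a script. Its argument "commands" is a list of rows, each a list of 7 numbers: the shift along the world's x, y, z normalised to -1 to 1, where 1 is 0.03 m, then the turn, a rotation vector about the world's x, y, z normalised to -1 to 1, where 1 is 5 degrees, then the gripper command: -1 is fully open, 1 is shut, values between are in proportion. In form: [[tx, ty, tz, ax, ay, az, jaw], ...]. A call has 1 to 10 rows; each row shifts and turns the pose as measured when the row begins; what a row does not reach is not made up. A row lasts 1/12 s, in which the tool goes at most 41.7 mm and 7.16 degrees, less where a joint would pass 70% of its speed; a pose out of reach is approached as far as the arm can. A call with a number of a shift or a turn outside -1 to 1 is refused whole. A call with a gripper value outside its range is refused whole. The fingers move at their own pace and stop on an object; "grip_force" is the grip in N (left out, the last holds). Time passes only in rows, so rows that do not move let the fingers close. It gives the time, the measured TCP pose, the force and the opening at its end, in the units of the state.
- r.read_state(): the state, without advancing time (a new reading comes with each control period).
- r.camera(name): name is "scene" or "top"; returns the picture (384x512x3 uint8, blue, green, red); there is no depth.
- r.calibration(name): a dict with "K" (3x3 intrinsics, pixels), "R" (3x3) and "t" (3): a world point X has camera coordinates R X + t. Camera axes: x right, y down, z forward; pixel columns grow to the right and rows downward; lengths in m; the calibration is good to about 2 mm. A picture is of the moment at which its call begins. calibration takes no time and is no camera call.
- r.close_job(): hands the job in, once; it reports no verdict.
The state is a dict: "time": time; "joint_positions": joint angles; "joint_vel": joint speeds; "joint_torque": joint torques, N m; "ee_pos": TCP position; "eef_rot": TCP orientation; "ft_force": force on the tool from outside, world axes, zero at the start; "torque": the same for the moment, N m; "width": finger opening in m.
Only numpy, scipy, OpenCV 4.12 (cv2) and the standard library are available. Lean on these libraries where they do the work, as an engineer would, in place of code of your own. Each camera call takes 0.05 s, during which the arm holds its last target.

TASK

The saucepan is ready to be drained. Put its draining lid on, press it down against its springy seal and turn it so that it stays locked down flat under the pan's rim with its patch of drain holes facing the pouring lip. Then let go, and leave the other things where they stand.

Things in the scene. Friction and masses are not known exactly. Their poses are not given: they have to be found in the camera images.
- pan: steel saucepan on a cork mat, fixed to the worktop. Origin on the worktop under its centre, z up; black handle along its -x side (ends 235 mm from the centre, 105 mm high), pouring lip at its +y side. 160 mm across, rim 103 mm above the worktop. Inside the rim runs a flat inward flange (z 98 to 103 mm) that leaves a round opening 140 mm across, with two notches
- pan_lip (a point): the tip of the pouring lip (beak), 96 mm from the pan's axis at its +y side, at rim height (103 mm)
- pan_notch (a point): middle of one notch in the flange, 73.5 mm from the pan's axis at rim height, 60 degrees anticlockwise (from above) of the pouring lip; the other notch is opposite, 240 degrees from the lip. Each is 30 degrees wide (36 mm) and open out to the pan's wall, 77 mm from the axis; a lug passes down through it
- lid: loose steel draining lid, 159 mm across, 0.2 kg, lying right way up on the worktop. Origin on its axis at its lowest face, z up; +y points to the drain holes. Top of the disc at z 16 mm, rolled edge at 17.8. Below the disc are a plug 133 mm across, which goes into the opening of the flange, and two lugs. With the holes 60 degrees anticlockwise of the lip it drops in; then it needs 60 degrees clockwise
- lid_lug (a point): outer end of one lug, 74.5 mm from the lid's axis on +y, right under the holes, 2 mm above the lid's origin; the other lug is opposite. Lugs are 18 mm wide, 4 mm thick (z 0 to 4). Unpressed in the pan, lugs in the notches, the lid cannot turn and its origin is about 98.5 mm above the worktop; locked, lugs caught under the flange, about 94 mm
- lid_holes (a point): middle of the patch of 18 small dark drain holes, 58 mm from the lid's axis along its +y, on top of the disc (16.2 mm above the lid's origin). The sealing ring under the lid's edge is a spring: pressing 4.5 mm down frees the lugs from the notches (about 5 N; 6.5 mm at most); let go after turning, it lifts the lugs against the flange and friction keeps the angle (no stop)
- lid_knob (a point): middle of the lid's knob, an upright black bar 20 mm thick (along the lid's x), 64 mm long (along the lid's y, so it points at the holes) and 36 mm tall; this point is 34 mm above the lid's origin on its axis, the knob's top 52 mm
- pepper_mill: turned dark wooden pepper mill, 58 mm across, 150 mm tall, standing; origin under its centre
- salt_shaker: glass salt shaker with a grey cap, 44 mm across, 90 mm tall, standing; origin under its centre
- garlic: bulb of garlic, 60 mm across, 59 mm tall; origin under its centre
Mind the look-alikes: they are no part of the job. What is shaped like the lid but orange is not meant.

How it is judged:
By the outcome, as a careful person would: the job done as asked, in the order asked, and still so for the second after the job is handed in, with the robot touching nothing.
It also fails if it takes over 48 s, if anything falls off the work surface, if the arm or the gripper's body presses on something with over 40 N, if the wrist force passes 120 N, or if a joint passes its speed limit or range.

## Working session

There is one attempt and no reset: what is moved stays moved. The work goes in short steps, Python scripts to look and compute and a tool call to move; the robot and the scene stay as the last step left them, time stands still between calls to the robot, and variables do not carry over. Pictures are saved under pics/ and viewed, and the job is handed in when it is done.

Besides the shell and the picture viewer there is one more tool, called as name([rows], argument=value, ...), one row to a line, values as JSON. send_rows: Moves the arm, as the interface text tells. Scaled input: -1 to 1 covers 0.03 m each way for a shift and 5 degrees each way for a turn. Its arguments: {"type":"object","properties":{"commands":{"type":"array"},"grip_force":{"type":"number"}},"required":["commands"]}

```bash
mkdir -p pics; ls
python3 - <<'E'
from bench import r
import cv2
for n in ("scene","top"):
    im=r.camera(n); cv2.imwrite(f"pics/{n}0.png",im)
    c=r.calibration(n); print(n,c)
s=r.read_state(); print(s, r.hold_point_z)
E
```

```text
pics
scene {'K': array([[409.33603656,   0.        , 254.64511938],
       [  0.        , 409.33603656, 192.69969968],
       [  0.        ,   0.        ,   1.        ]]), 'R': array([[-0.8882216 , -0.45941246,  0.00160358],
       [-0.25608673,  0.49221056, -0.83195454],
       [ 0.38142098, -0.73937065, -0.55484149]]), 't': array([0.44216977, 0.22587325, 0.98170046])}
top {'K': array([[400.2228902 ,   0.        , 254.10058538],
       [  0.        , 400.2228902 , 192.76711906],
       [  0.        ,   0.        ,   1.        ]]), 'R': array([[ 0.02638343, -0.99925588, -0.02813528],
       [-0.98308371, -0.0208329 , -0.18196814],
       [ 0.1812466 ,  0.03246028, -0.98290183]]), 't': array([-0.02534671,  0.52401801,  0.98970531])}
{'time': 0.1, 'joint_positions': array([ 1.29936203,  0.33281131, -0.06466913,  1.46082695,  0.02161881,
        1.34991583, -0.08848382]), 'joint_vel': array([-0.00038509, -0.00274539, -0.00234246, -0.0025503 , -0.00090947,
       -0.00129287, -0.00189428]), 'joint_torque': array([ 2.66825773e-03, -6.24542713e+01,  2.54630169e-02, -3.90708590e+01,
       -6.13901904e-02,  3.66866577e-02,  6.79111099e-05]), 'ee_pos': array([ 0.15381079, -0.60542939,  0.2218463 ]), 'eef_rot': array([ 9.92269365e-01,  1.24101199e-01, -1.20578419e-04, -6.21295590e-04]), 'ft_force': array([ 0.57217931,  0.12048947, -0.53238674]), 'torque': array([ 0.0660011 ,  0.04844601, -0.04442862]), 'width': 0.08707944775848023} 0.0187
```

View pics/scene0.png

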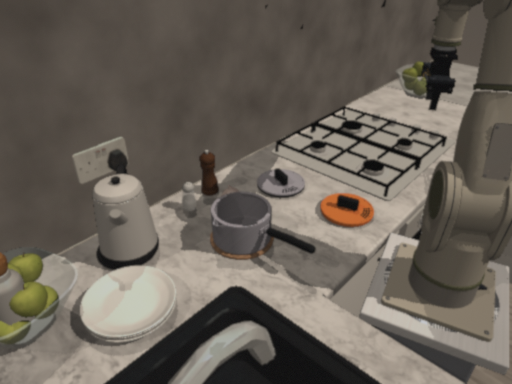

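View pics/top0.png

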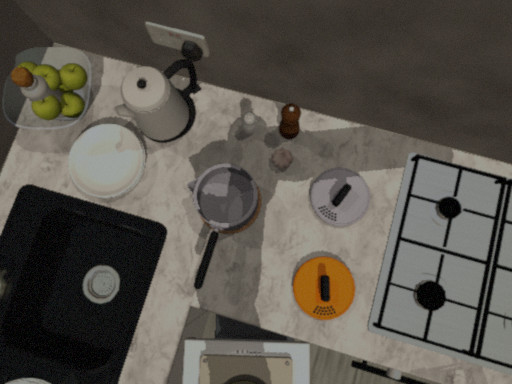

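The steel (grey) lid is at about (340,197) in the top view. The orange look-alike is at (324,288) and isn't meant. The pan is at (227,197) with its handle to the lower left. I'll enlarge these.

Run:
```python
import cv2
im=cv2.imread("pics/top0.png")
a=cv2.resize(im[150:250,170:290],None,fx=6,fy=6,interpolation=cv2.INTER_CUBIC)
cv2.imwrite("pics/pan.png",a)
a=cv2.resize(im[150:240,295:385],None,fx=6,fy=6,interpolation=cv2.INTER_CUBIC)
cv2.imwrite("pics/lid.png",a)
im=cv2.imread("pics/scene0.png")
a=cv2.resize(im[140:270,170:330],None,fx=5,fy=4.6,interpolation=cv2.INTER_CUBIC)
cv2.imwrite("pics/sc.png",a)
```

```text
(no output)
```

View pics/pan.png

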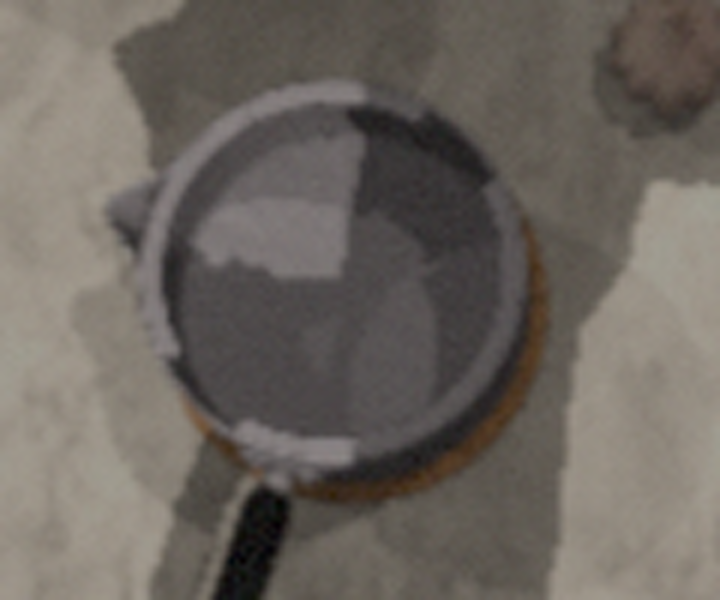

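View pics/lid.png

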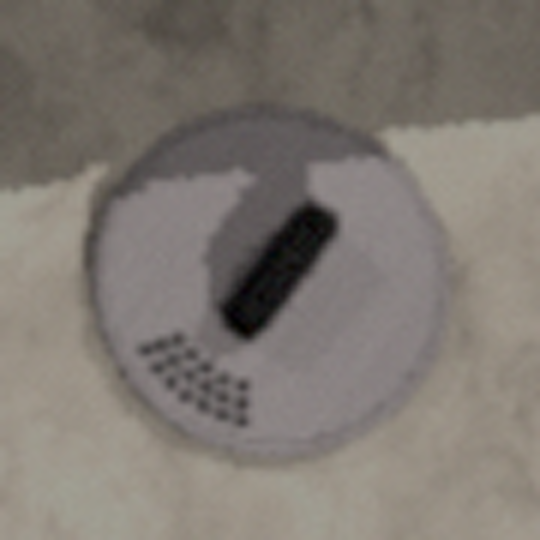

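View pics/sc.png

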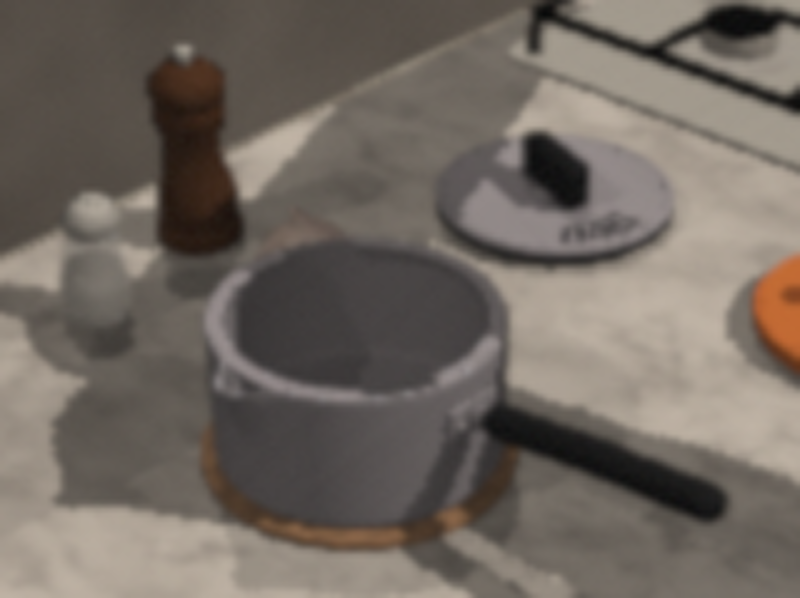

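```bash
cat > h.py <<'E'
from bench import r
import cv2, numpy as np
C={n:r.calibration(n) for n in("scene","top")}
def proj(n,P):
    c=C[n]; p=cv2.projectPoints(np.atleast_2d(P).astype(float),cv2.Rodrigues(c["R"])[0],c["t"],c["K"],None)[0]
    return p.reshape(-1,2)
def ray(n,px,z):
    c=C[n]; d=c["R"].T@np.linalg.inv(c["K"])@np.r_[px,1]; o=-c["R"].T@c["t"]
    return o+d*(z-o[2])/d[2]
def W(x,y,a,P,z0=0):
    P=np.atleast_2d(np.array(P,float)); c,s=np.cos(a),np.sin(a)
    return np.c_[x+c*P[:,0]-s*P[:,1], y+s*P[:,0]+c*P[:,1], P[:,2]+z0]
def circ(R,z,n=120):
    t=np.linspace(0,2*np.pi,n,endpoint=False); return np.c_[R*np.cos(t),R*np.sin(t),0*t+z]
def polar(R,deg,z):  # deg anticlockwise from +y
    t=np.radians(deg); return [-R*np.sin(t),R*np.cos(t),z]
def cdist(n,px,x,y,R,z):
    q=proj(n,W(x,y,0,circ(R,z,720)))
    return np.array([np.hypot(*(q-p).T).min() for p in px])
E
cat > fit.py <<'E'
from h import *
from scipy.optimize import least_squares
def cr(p,o,fx=6,fy=None):
    fy=fy or fx; p=np.array(p,float); return (p+.5)/[fx,fy]-.5+o
T=[170,150]
rimT=cr([(335,82),(250,108),(190,160),(150,235),(140,290),(528,260),(505,190)],T)
rimS=cr([(205,320),(510,310),(350,400),(375,237),(270,385)],[170,140],5,4.6)
inn=cr([(520,290),(0,0)],T)
notT=cr([(172,356),(236,428),(365,92),(492,185)],T)
lipT=cr([(106,210)],T); hT=np.array([[199.5,284]])
def res(v,full=False):
    x,y,a=v
    e=[cdist("top",rimT,x,y,.08,.103),cdist("scene",rimS,x,y,.08,.103),
     (proj("top",W(x,y,a,[polar(.0735,45,.103),polar(.0735,75,.103),polar(.0735,255,.103),polar(.0735,225,.103)]))-notT[[0,1,2,3]]).ravel(),
     (proj("top",W(x,y,a,[[0,.096,.103]]))-lipT).ravel(),
     (proj("top",W(x,y,a,[[-.235,0,.105]]))-hT).ravel()]
    if full:
        for k in e: print(np.round(k,1))
    return np.concatenate(e)
p0=ray("top",np.array([226,196]),.103)
print(p0)
s=least_squares(res,[p0[0],p0[1],-.3],loss='soft_l1'); print("pan",s.x,np.degrees(s.x[2])); res(s.x,1)
pan=s.x
O=[295,150]
lT=cr([(90,250),(450,270),(265,102),(270,460),(130,385),(400,405),(140,160),(395,160)],O)
hol=cr([(198,380)],O); kn=cr([(279,270)],O); ke=cr([(318,203),(238,338)],O)
S=lambda p:cr(p,[170,140],5,4.6)
lS=S([(436,200),(676,200),(560,253)])
hS=S([(600,230)])
def res2(v,full=False):
    x,y,a=v
    e=[cdist("top",lT,x,y,.0795,.015),cdist("scene",lS,x,y,.0795,.015),
     (proj("top",W(x,y,a,[[0,.058,.0162]]))-hol).ravel(),
     (proj("scene",W(x,y,a,[[0,.058,.0162]]))-hS).ravel(),
     (proj("top",W(x,y,a,[[0,0,.05]]))-kn).ravel()]
    if full:
        for k in e: print(np.round(k,1))
    return np.concatenate(e)
p0=ray("top",kn[0],.05); q=ray("top",hol[0],.016)
s=least_squares(res2,[p0[0],p0[1],np.arctan2(q[1]-p0[1],q[0]-p0[0])-np.pi/2],loss='soft_l1'); print("lid",s.x,np.degrees(s.x[2])); res2(s.x,1)
lid=s.x
k=np.array([ray("top",e,.050)[:2] for e in ke]); d=k[1]-k[0]; print("knob dir as lid yaw",np.degrees(np.arctan2(d[1],d[0]))-90, np.hypot(*d),k.mean(0))
ov={}
for n in("top","scene"):
    im=cv2.imread(f"pics/{n}0.png"); sc=6
    im=cv2.resize(im,None,fx=sc,fy=sc,interpolation=cv2.INTER_CUBIC)
    def dr(P,c,close=True):
        q=((proj(n,P)+.5)*sc-.5); cv2.polylines(im,[q.round().astype(int)],close,c,1)
    x,y,a=pan
    dr(W(x,y,a,circ(.08,.103)),(0,255,0));dr(W(x,y,a,circ(.07,.103)),(0,255,0))
    for g in(45,75,225,255): dr(W(x,y,a,[polar(.07,g,.103),polar(.077,g,.103)]),(0,0,255),False)
    dr(W(x,y,a,[[0,.08,.103],[0,.096,.103]]),(255,0,0),False); dr(W(x,y,a,[[-.08,0,.105],[-.235,0,.105]]),(255,0,0),False)
    x,y,a=lid
    dr(W(x,y,a,circ(.0795,.016)),(0,255,0)); dr(W(x,y,a,[[-.01,-.032,.052],[.01,-.032,.052],[.01,.032,.052],[-.01,.032,.052]]),(0,255,0)); dr(W(x,y,a,[[0,.05,.0162],[0,.066,.0162]]),(0,0,255),False)
    if n=="top": A=im[145*6:245*6,172*6:300*6];B=im[145*6:245*6,295*6:395*6]
    else: A=im[140*6:240*6,170*6:310*6][:, :840][:, :800]
    cv2.imwrite(f"pics/ov_{n}.png",A)
    if n=="top": cv2.imwrite("pics/ov_lid.png",B)
E
python3 fit.py
```

```text
[0.50475817 0.05404072 0.103     ]
pan [ 0.50844881  0.05685619 -0.22591803] -12.944149405411137
[0.4 1.3 1.8 1.4 0.4 0.1 0.8]
[0.  0.  0.5 0.7 0.2]
[ 0.6  0.8  0.8 -0.4  9.4  4.1 -0.9 -0.9]
[0.3 0.6]
[-0.9  5.7]
lid [ 0.52596914 -0.23867886  0.9586553 ] 54.92690253386901
[0.2 0.1 0.6 0.1 0.5 0.5 0.6 0.1]
[0.2 0.3 0.2]
[-0.6  0.7]
[-0.  -0.4]
[ 0.8 -0.7]
knob dir as lid yaw 59.67022720461293 0.06890015777390397 [ 0.52395988 -0.23614856]
```

View pics/ov_top.png

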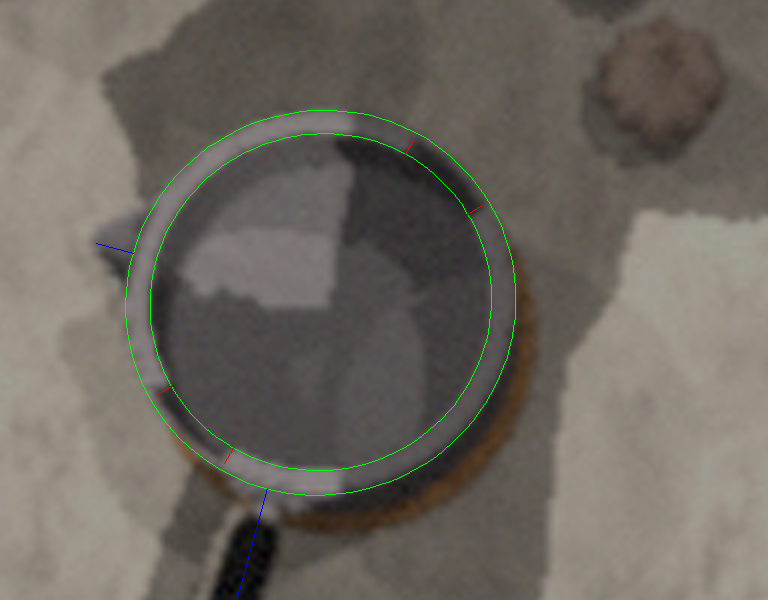

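View pics/ov_lid.png

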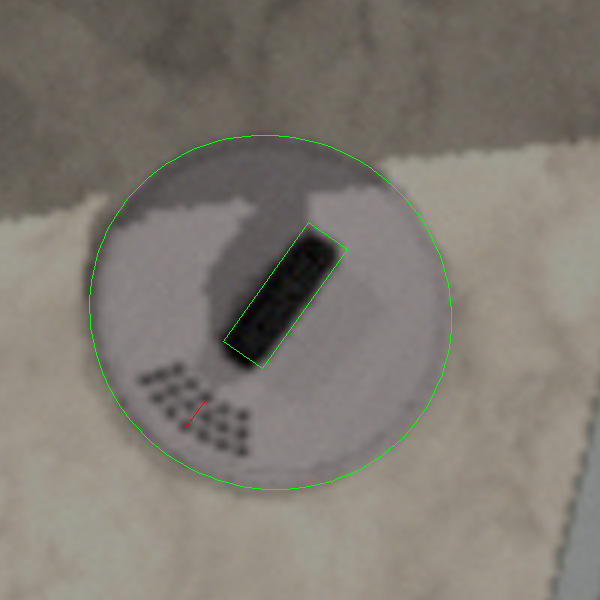

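View pics/ov_scene.png

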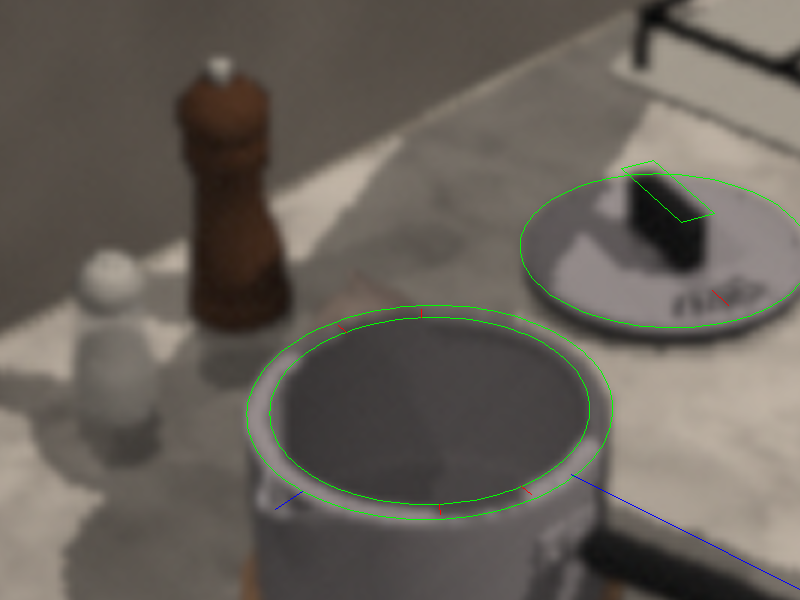

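```bash
cat > fit2.py <<'E'
from h import *
from scipy.optimize import least_squares
from scipy.ndimage import map_coordinates, gaussian_filter
def edge(im,n,x,y,R,z,w=4,pol=0,minmag=0):
    P=W(x,y,0,circ(R,z,180)); q=proj(n,P); q2=proj(n,W(x,y,0,circ(R+.002,z,180))); nv=q2-q; nv/=np.linalg.norm(nv,axis=1)[:,None]
    s=np.arange(-w,w+.01,.1); out=[];
    for a,v in zip(q,nv):
        pr=map_coordinates(im,[(a[1]+s*v[1]),(a[0]+s*v[0])],order=1); g=np.gradient(pr,.1)
        g=g if pol>0 else (-g if pol<0 else abs(g))
        i=g.argmax(); out.append((*(a+s[i]*v),g[i],s[i]))
    return np.array(out)
def fitc(img,n,x,y,R,z,pol=0):
    im=gaussian_filter(cv2.cvtColor(img,cv2.COLOR_BGR2GRAY).astype(float),.7)
    for w in(5,4,3):
        e=edge(im,n,x,y,R,z,w,pol); e=e[e[:,2]>12]
        f=lambda v:cdist(n,e[:,:2],v[0],v[1],R,z)
        def f(v):
            q=proj(n,W(v[0],v[1],0,circ(R,z,360))); d=np.hypot(*(q[None]-e[:,None,:2]).transpose(2,0,1)); return d.min(1)
        s=least_squares(f,[x,y],loss='soft_l1',f_scale=.3,diff_step=1e-4); x,y=s.x
    return x,y,len(e),np.median(f(s.x))
if __name__=="__main__":
    for n in("top","scene"):
        img=cv2.imread(f"pics/{n}0.png")
        for R,z in((.08,.103),(.07,.103)): print(n,"pan",R,fitc(img,n,.508,.057,R,z))
        for R,z in((.0795,.0178),(.0795,.015)): print(n,"lid",z,fitc(img,n,.526,-.2387,R,z))
        g=cv2.cvtColor(img,cv2.COLOR_BGR2GRAY); c=proj(n,[.526,-.2387,.034])[0].round().astype(int)
        m=np.zeros_like(g); m[c[1]-16:c[1]+16,c[0]-16:c[0]+16]=(g[c[1]-16:c[1]+16,c[0]-16:c[0]+16]<55)
        ys,xs=np.nonzero(m); rc=cv2.minAreaRect(np.c_[xs,ys].astype(np.float32)); print(n,"knob",rc,len(xs),xs.mean(),ys.mean(), ray(n,np.array([xs.mean(),ys.mean()]),.050))
        if n=="top":
            cc=np.cov(xs,ys); w,v=np.linalg.eigh(cc); d=v[:,1]; a=np.array([xs.mean(),ys.mean()]); p=ray(n,a+10*d,.05)-ray(n,a-10*d,.05); print("knob yaw",np.degrees(np.arctan2(p[1],p[0]))-90)
E
python3 fit2.py
```

```text
top pan 0.08 (np.float64(0.5019308470882499), np.float64(0.04864367620105489), 142, np.float64(1.1871520648986693))
top pan 0.07 (np.float64(0.5081593151665912), np.float64(0.05598305415293764), 164, np.float64(0.7000195225243497))
top lid 0.0178 (np.float64(0.5404566292233453), np.float64(-0.23587913117464612), 55, np.float64(0.7051329085851383))
top lid 0.015 (np.float64(0.5406456120613639), np.float64(-0.23600827837120555), 56, np.float64(0.7237706044423706))
top knob ((340.7200012207031, 194.5399932861328), (7.800000190734863, 24.799999237060547), 36.869895935058594) 188 340.68617021276594 194.5744680851064 [ 0.52404848 -0.23548155  0.05      ]
knob yaw 53.262830336901885
scene pan 0.08 (np.float64(0.5078311926691159), np.float64(0.04844751427837424), 150, np.float64(1.2453285681206592))
scene pan 0.07 (np.float64(0.5054276034907719), np.float64(0.05716500151377344), 158, np.float64(0.78444143556001))
scene lid 0.0178 (np.float64(0.5166516891172754), np.float64(-0.21872792655513335), 120, np.float64(0.5083145073142824))
scene lid 0.015 (np.float64(0.5183025184815583), np.float64(-0.2234825021116613), 118, np.float64(0.4881386756924436))
scene knob ((280.5, 177.0), (14.0, 11.0), 90.0) 132 280.5151515151515 176.95454545454547 [ 0.51332012 -0.20925493  0.05      ]
```

send_rows([
  [0.46,0.46,0,0,0,1,-1],
  [0.46,0.46,0,0,0,1,-1],
  [0.46,0.46,0,0,0,1,-1],
  [0.46,0.46,0,0,0,1,-1],
  [0.46,0.46,0,0,0,1,-1],
  [0.46,0.46,0,0,0,1,-1],
  [0.46,0.46,0,0,0,1,-1],
  [0.46,0.46,0,0,0,1,-1],
  [0.46,0.46,0,0,0,1,-1],
  [0.46,0.46,0,0,0,1,-1],
], grip_force=25)

```text
time: 0.93
ee_pos: [0.2905, -0.4616, 0.2167]
eef_rot: [0.839, 0.544, -0.003, -0.004]
ft_force: [-0.1, -0.3, -0.3]
width: 0.0871
```

send_rows([
  [0.49,0.46,0,0,0,1,-1],
  [0.49,0.46,0,0,0,1,-1],
  [0.49,0.46,0,0,0,1,-1],
  [0.49,0.46,0,0,0,1,-1],
  [0.49,0.46,0,0,0,1,-1],
  [0.49,0.46,0,0,0,1,-1],
  [0.49,0.46,0,0,0,1,-1],
  [0.49,0.46,0,0,0,1,-1],
  [0.49,0.46,0,0,0,1,-1],
  [0.49,0.46,0,0,0,1,-1],
])

```text
time: 1.77
ee_pos: [0.4418, -0.3145, 0.2136]
eef_rot: [0.511, 0.859, -0.005, -0.005]
ft_force: [-0.1, -0.1, -0.2]
width: 0.0872
```

```bash
cat >> h.py <<'E'
from scipy.spatial.transform import Rotation as Ro
def st(tx=None,ty=None,tz=None,yaw=None):
    s=r.read_state(); Rm=Ro.from_quat(s["eef_rot"]).as_matrix(); y=np.degrees(np.arctan2(Rm[1,1],Rm[0,1]))
    # tilt vector needed to bring tool z to -world z (rotation vector, deg)
    tilt=np.degrees(np.cross(Rm[:,2],[0,0,-1]))
    print("t",round(s["time"],2),"pos",s["ee_pos"].round(4),"jawyaw",y.round(2),"tiltfix deg",tilt.round(2),"F",s["ft_force"].round(1),"M",s["torque"].round(2),"w",s["width"].round(4),"q",s["joint_positions"].round(2))
    if tx is not None: print("need rows xyz",((np.array([tx,ty,tz])-s["ee_pos"])/.03).round(2),"yaw rows",((yaw-y+180)%360-180)/5)
    return s
E
python3 -c "
from h import *
st(.526,-.238,.10,55)"
```

```text
Traceback (most recent call last):
  File "h.py", line 25, in st
    print("t",round(s["time"],2),"pos",s["ee_pos"].round(4),"jawyaw",y.round(2),"tiltfix deg",tilt.round(2),"F",s["ft_force"].round(1),"M",s["torque"].round(2),"w",s["width"].round(4),"q",s["joint_positions"].round(2))
                                                                                                                                                                    ^^^^^^^^^^^^^^^^
AttributeError: 'float' object has no attribute 'round'
```

```bash
sed -i 's/s\["width"\].round(4)/round(s["width"],4)/' h.py
python3 -c "
from h import *
st(.526,-.238,.10,55)"
```

```text
t 1.77 pos [ 0.4418 -0.3145  0.2136] jawyaw 28.48 tiltfix deg [ 0.22 -0.79  0.  ] F [-0.1 -0.1 -0.2] M [-0.02 -0.1   0.02] w 0.0872 q [ 0.98  0.2  -0.52  1.66  0.11  1.31  0.94]
need rows xyz [ 2.81  2.55 -3.79] yaw rows 5.30470869131239
```

send_rows([
  [0.5,0.45,-0.5,0,-0.05,1,-1],
  [0.5,0.45,-0.6,0,-0.05,1,-1],
  [0.5,0.45,-0.7,0,-0.05,1,-1],
  [0.5,0.45,-0.7,0,0,1,-1],
  [0.5,0.45,-0.7,0,0,1,-1],
  [0.3,0.3,-0.5,0,0,0.3,-1],
  [0,0,0,0,0,0,-1],
])

```text
time: 2.35
ee_pos: [0.5314, -0.2294, 0.0977]
eef_rot: [0.284, 0.959, -0.0, 0.003]
ft_force: [-0.4, 0.6, -0.6]
width: 0.087
```

```bash
python3 -c "
from h import *
for n in C: cv2.imwrite(f'pics/{n}1.png',r.camera(n))
st(.526,-.238,.10,55)
im=cv2.imread('pics/top1.png');cv2.imwrite('pics/top1c.png',cv2.resize(im[140:250,290:400],None,fx=5,fy=5,interpolation=2))
im=cv2.imread('pics/scene1.png');cv2.imwrite('pics/scene1c.png',cv2.resize(im[120:220,220:340],None,fx=6,fy=6,interpolation=2))
"
```

```text
t 2.45 pos [ 0.5311 -0.2323  0.1005] jawyaw 56.67 tiltfix deg [0.28 0.4  0.  ] F [-0.4 -0.1  0.6] M [ 0.03 -0.15 -0.03] w 0.0869 q [ 0.84  0.39 -0.61  1.71  0.25  1.11  1.14]
need rows xyz [-0.17 -0.19 -0.02] yaw rows -0.3333123145389891
```

View pics/top1c.png

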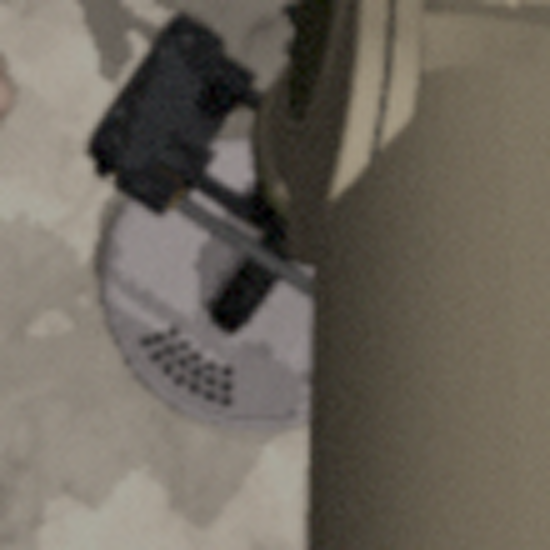

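View pics/scene1c.png

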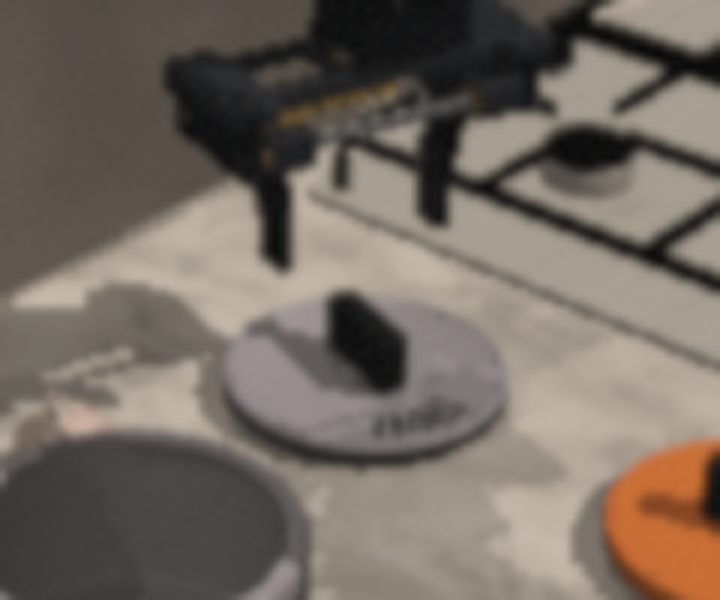

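```bash
python3 -c "
from h import *
s=st(.526,-.238,.024,54.5)
Rm=Ro.from_quat(s['eef_rot']).as_matrix();p=s['ee_pos']
for d in(-.0585,-.0435,.0435,.0585): print(d,proj('scene',p+Rm[:,1]*d),(proj('scene',p+Rm[:,1]*d)-[220,120])*6)
"
```

```text
t 2.45 pos [ 0.5311 -0.2323  0.1005] jawyaw 56.67 tiltfix deg [0.28 0.4  0.  ] F [-0.4 -0.1  0.6] M [ 0.03 -0.15 -0.03] w 0.0869 q [ 0.84  0.39 -0.61  1.71  0.25  1.11  1.14]
need rows xyz [-0.17 -0.19 -2.55] yaw rows -0.4333123145389891
-0.0585 [[294.31443404 154.40103568]] [[445.88660422 206.40621411]]
-0.0435 [[290.43684786 155.48422649]] [[422.62108718 212.90535896]]
0.0435 [[267.21706593 161.97059539]] [[283.30239558 251.82357235]]
0.0585 [[263.08312496 163.12539806]] [[258.49874977 258.75238836]]
```

send_rows([
  [-0.17,-0.19,-0.5,0.06,0.08,-0.43,-1],
  [0,0,-0.6,0,0,0,-1],
  [0,0,-0.6,0,0,0,-1],
  [0,0,-0.3,0,0,0,-1],
  [0,0,0,0,0,0,-1],
])

```text
time: 2.87
ee_pos: [0.5256, -0.2465, 0.0457]
eef_rot: [0.312, 0.95, -0.003, 0.004]
ft_force: [-0.3, 0.1, 0.4]
width: 0.0871
```

```bash
python3 -c "
from h import *
for n in C: cv2.imwrite(f'pics/{n}2.png',r.camera(n))
st(.526,-.238,.024,54.5)
im=cv2.imread('pics/scene2.png');cv2.imwrite('pics/scene2c.png',cv2.resize(im[120:220,220:340],None,fx=6,fy=6,interpolation=2))
"
```

```text
t 2.97 pos [ 0.5266 -0.2465  0.0472] jawyaw 53.65 tiltfix deg [0.48 0.45 0.  ] F [-0.   0.3 -0.3] M [ 0.02 -0.15 -0.01] w 0.0867 q [ 0.83  0.46 -0.58  1.75  0.29  1.01  1.08]
need rows xyz [-0.02  0.28 -0.77] yaw rows 0.1707140154964975
```

View pics/scene2c.png

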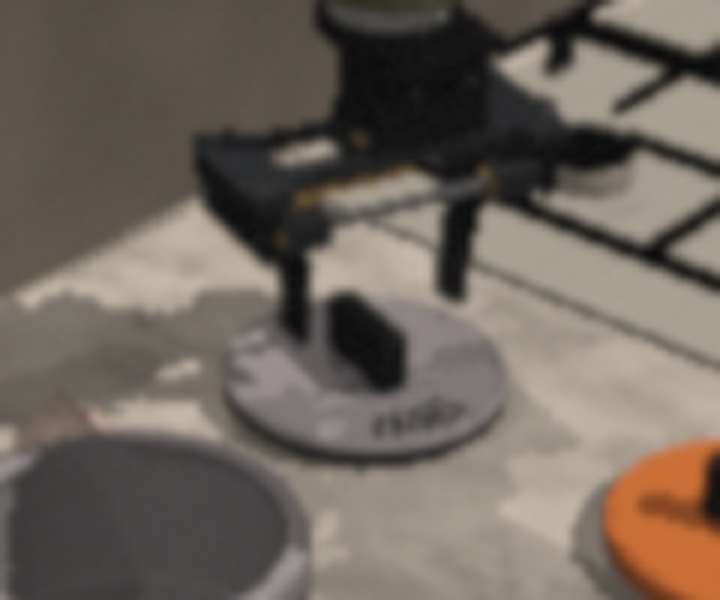

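send_rows([
  [0,0.28,-0.4,0.08,0.08,0.2,-1],
  [0,0,-0.3,0,0,0,-1],
  [0,0,0,0,0,0,-1],
  [0,0,0,0,0,0,-1],
])

```text
time: 3.3
ee_pos: [0.5284, -0.2382, 0.0278]
eef_rot: [0.303, 0.953, -0.001, 0.003]
ft_force: [0.7, -0.2, -0.8]
width: 0.0872
```

```bash
python3 -c "
from h import *
st(.526,-.238,.024,54.5)
"
```

```text
t 3.3 pos [ 0.5284 -0.2382  0.0278] jawyaw 54.71 tiltfix deg [0.18 0.27 0.  ] F [ 0.7 -0.2 -0.8] M [ 0.04 -0.15 -0.  ] w 0.0872 q [ 0.81  0.48 -0.57  1.76  0.31  0.98  1.07]
need rows xyz [-0.08  0.01 -0.13] yaw rows -0.04241127927517709
```

send_rows([
  [-0.05,0,-0.12,0.03,0.05,0,-0.3],
  [0,0,0,0,0,0,0.2],
  [0,0,0,0,0,0,1],
  [0,0,0,0,0,0,1],
  [0,0,0,0,0,0,1],
  [0,0,0,0,0,0,1],
  [0,0,0,0,0,0,1],
], grip_force=30)

```text
time: 3.88
ee_pos: [0.5273, -0.2383, 0.0246]
eef_rot: [0.303, 0.953, -0.0, 0.0]
ft_force: [-0.1, -1.4, -0.2]
width: 0.0483
```

```bash
python3 -c "
from h import *
st(.526,-.238,.024,54.5)
"
```

```text
t 3.88 pos [ 0.5273 -0.2383  0.0246] jawyaw 54.72 tiltfix deg [0.03 0.04 0.  ] F [-0.1 -1.4 -0.2] M [ 0.   -0.14 -0.02] w 0.0483 q [ 0.81  0.49 -0.57  1.76  0.31  0.98  1.07]
need rows xyz [-0.04  0.01 -0.02] yaw rows -0.04408459224641774
```

send_rows([
  [0,0,0,0,0,0,1],
  [0,0,0,0,0,0,1],
  [0,0,0,0,0,0,1],
  [0,0,0,0,0,0,1],
  [0,0,0,0,0,0,1],
])

```text
time: 4.3
ee_pos: [0.5274, -0.2385, 0.0248]
eef_rot: [0.303, 0.953, -0.0, 0.001]
ft_force: [-0.6, -0.3, -0.1]
width: 0.0201
```

```bash
python3 -c "
from h import *
st(.526,-.238,.024,54.5)
for n in C: cv2.imwrite(f'pics/{n}3.png',r.camera(n))
im=cv2.imread('pics/scene3.png');cv2.imwrite('pics/scene3c.png',cv2.resize(im[120:220,220:340],None,fx=6,fy=6,interpolation=2))
"
```

```text
t 4.3 pos [ 0.5274 -0.2385  0.0248] jawyaw 54.72 tiltfix deg [0.05 0.06 0.  ] F [-0.6 -0.3 -0.1] M [-0.03 -0.08 -0.02] w 0.0201 q [ 0.81  0.49 -0.57  1.76  0.31  0.98  1.07]
need rows xyz [-0.05  0.02 -0.03] yaw rows -0.04326180486637554
```

View pics/scene3c.png

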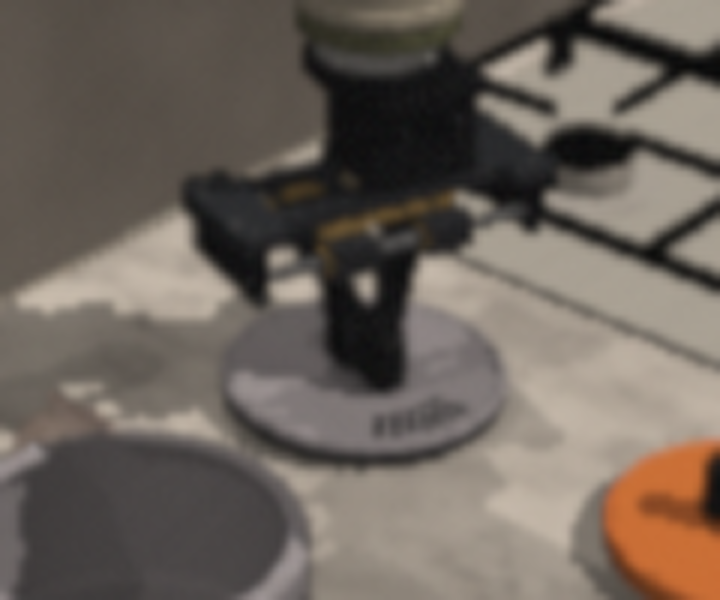

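```bash
python3 -c "
from h import *
print('mill top',ray('top',np.array([291,107]),.15),'salt',ray('top',np.array([249,118]),.09),'garlic',ray('top',np.array([282,159]),.04))
"
```

```text
mill top [ 0.71867973 -0.10004515  0.15      ] salt [0.71210341 0.00404418 0.09      ] garlic [ 0.61836233 -0.08409402  0.04      ]
```

send_rows([
  [0,0,0.4,0,0,0,1],
  [0,0,0.7,0,0,0,1],
  [0,0,0.7,0,0,0,1],
  [0,0,0.7,0,0,0,1],
  [0,0,0.7,0,0,0,1],
  [0,0,0.7,0,0,0,1],
  [0,0,0.6,0,0,0,1],
])

```text
time: 4.98
ee_pos: [0.5228, -0.2353, 0.1641]
eef_rot: [0.302, 0.953, 0.001, -0.005]
ft_force: [0.6, -0.2, -1.8]
width: 0.0197
```

```bash
python3 -c "
from h import *
st(.508,.057,.165,47)
"
```

```text
t 4.98 pos [ 0.5228 -0.2353  0.1641] jawyaw 54.83 tiltfix deg [-0.31 -0.47 -0.  ] F [ 0.6 -0.2 -1.8] M [ 0.03 -0.19  0.03] w 0.0197 q [ 0.86  0.33 -0.62  1.64  0.2   1.24  1.15]
need rows xyz [-0.49  9.74  0.03] yaw rows -1.5655525417593936
```

send_rows([
  [0,0.4,0.05,0,0,-0.1,1],
  [-0.05,0.8,0,0,0,-0.2,1],
  [-0.05,0.9,0,0,0,-0.2,1],
  [-0.05,0.9,0,0,0,-0.2,1],
  [-0.05,0.9,0,0,0,-0.2,1],
  [-0.05,0.9,0,0,0,-0.2,1],
  [-0.05,0.9,0,0,0,-0.2,1],
  [-0.05,0.8,0,0,0,-0.2,1],
  [-0.05,0.6,0,0,0,-0.1,1],
  [0,0.4,0,0,0,0,1],
])

```text
time: 5.82
ee_pos: [0.5052, 0.0039, 0.1684]
eef_rot: [0.374, 0.927, 0.0, -0.003]
ft_force: [0.4, 0.8, -2.1]
width: 0.0198
```

```bash
python3 -c "
from h import *
st(.508,.057,.165,47)
"
```

```text
t 5.82 pos [0.5052 0.0039 0.1684] jawyaw 46.09 tiltfix deg [-0.16 -0.35 -0.  ] F [ 0.4  0.8 -2.1] M [ 0.02 -0.13 -0.01] w 0.0198 q [ 0.61  0.19 -0.77  1.81  0.13  1.21  0.6 ]
need rows xyz [ 0.09  1.77 -0.11] yaw rows 0.18187712505226727
```

send_rows([
  [0.05,0.6,0,-0.03,-0.07,0.1,1],
  [0.05,0.6,0,0,0,0.1,1],
  [0,0.4,0,0,0,0,1],
  [0,0,0,0,0,0,1],
  [0,0,0,0,0,0,1],
])

```text
time: 6.23
ee_pos: [0.5031, 0.0624, 0.1664]
eef_rot: [0.362, 0.932, -0.0, -0.002]
ft_force: [-0.1, -0.6, -1.7]
width: 0.0196
```

```bash
python3 -c "
from h import *
st(.508,.057,.165,47)
for n in C:
  im=r.camera(n); cv2.imwrite(f'pics/{n}4.png',im)
  x,y=((170,145) if n=='top' else (180,120))
  cv2.imwrite(f'pics/{n}4c.png',cv2.resize(im[y:y+110,x:x+130],None,fx=6,fy=5.4,interpolation=2) if 0 else cv2.resize(im[y:y+100,x:x+130],None,fx=6,fy=6,interpolation=2))
"
```

```text
t 6.23 pos [0.5031 0.0624 0.1664] jawyaw 47.6 tiltfix deg [-0.03 -0.2  -0.  ] F [-0.1 -0.6 -1.7] M [-0.11 -0.19 -0.04] w 0.0196 q [ 0.52  0.2  -0.81  1.81  0.15  1.21  0.5 ]
need rows xyz [ 0.16 -0.18 -0.05] yaw rows -0.11911606623460784
```

View pics/top4c.png

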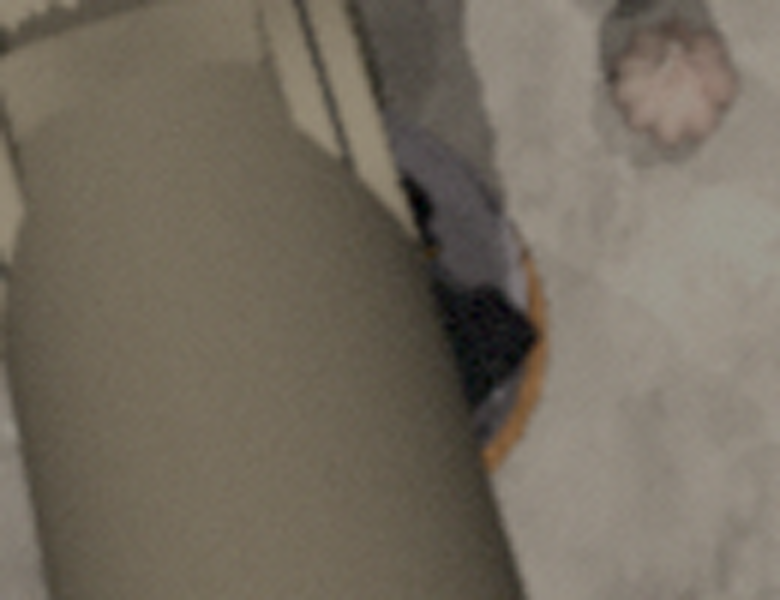

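View pics/scene4c.png

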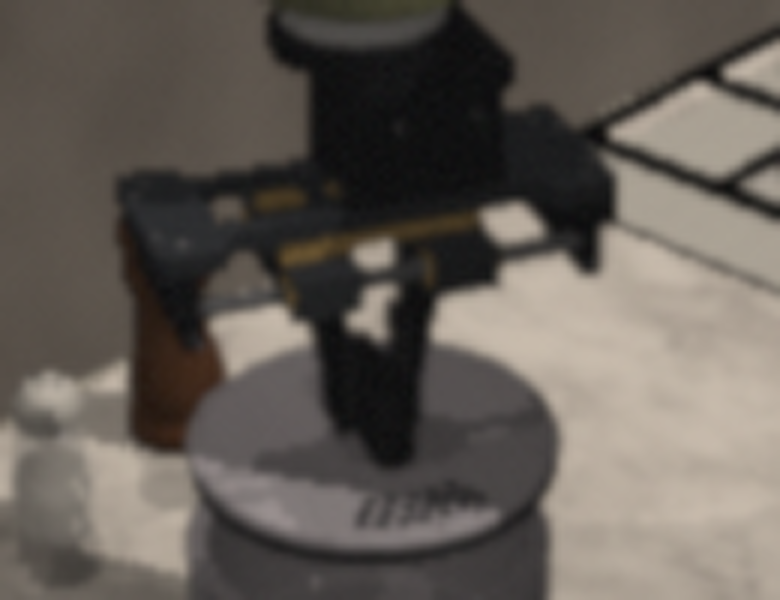

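```bash
python3 -c "
from h import *
p=np.array([0.5031,0.0624]); q=proj('scene',W(*p,0,circ(.0795,.1594,720)));
print('lid pred ext', q.min(0),q.max(0), ((q.min(0)-[180,120]+.5)*6-.5),((q.max(0)-[180,120]+.5)*6-.5))
im=cv2.imread('pics/scene4.png'); a=cv2.resize(im[165:225,205:280],None,fx=10,fy=10,interpolation=2)
a=cv2.convertScaleAbs(a,alpha=1.6)
cv2.imwrite('pics/s4z.png',a)
im=cv2.imread('pics/scene0.png'); a=cv2.resize(im[187:245,205:280],None,fx=10,fy=10,interpolation=2)
a=cv2.convertScaleAbs(a,alpha=1.8); cv2.imwrite('pics/s0z.png',a)
"
```

```text
lid pred ext [210.15136278 174.56043854] [272.94279627 209.21261251] [183.40817669 329.86263122] [560.15677762 537.77567507]
```

View pics/s4z.png

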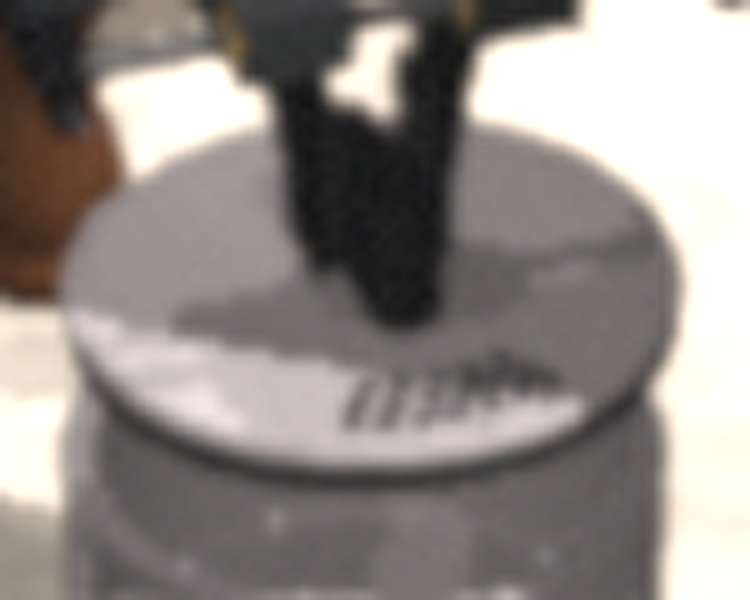

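View pics/s0z.png

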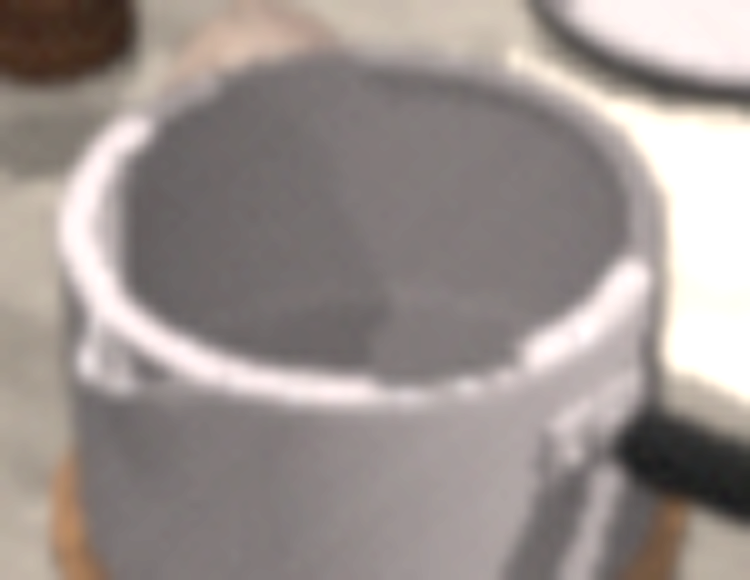

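```bash
python3 -c "
from h import *
from scipy.optimize import least_squares
def ext(n,p,R,z):
    q=proj(n,W(*p,0,circ(R,z,1440))); return np.r_[q.min(0),q.max(0)]
for off in([.05,1.8],[.2,1.6],[0,0]):
    o=np.array([210.55,191.6,270.75,226.7])-np.r_[off,off]
    s=least_squares(lambda p:ext('scene',p,.08,.103)-o,[.508,.057]); print(off,s.x,s.fun.round(2))
# top: manual extents check
im=cv2.imread('pics/top0.png'); a=cv2.resize(im[155:232,185:265],None,fx=7.5,fy=7.5,interpolation=2); cv2.imwrite('pics/t0z.png',cv2.convertScaleAbs(a,alpha=1.7))
print(ext('top',[.508,.057],.08,.103), (ext('top',[.508,.057],.08,.103)-[185,155,185,155]+.5)*7.5-.5)
"
```

```text
[0.05, 1.8] [0.51171333 0.05382332] [-0.29 -0.23  0.29  0.12]
[0.2, 1.6] [0.51163985 0.05476823] [-0.31 -0.26  0.32  0.14]
[0, 0] [0.50781082 0.06059471] [-0.48 -0.49  0.48  0.29]
[192.3970132  163.0665261  257.43609046 227.23245748] [ 58.72759897  63.74894574 546.52067842 544.99343108]
```

View pics/t0z.png

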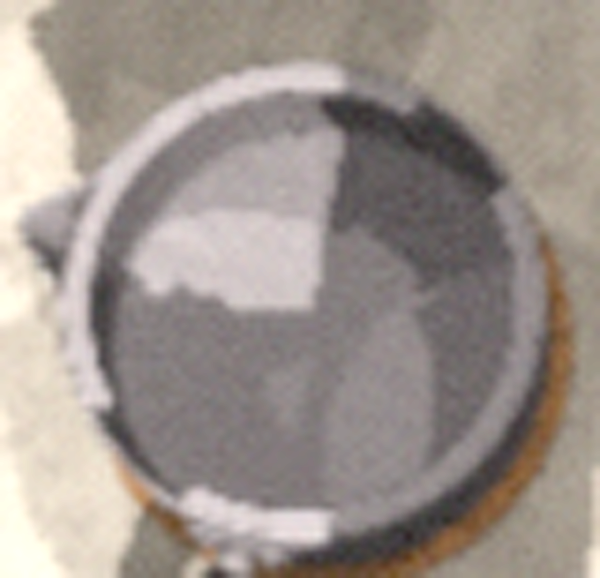

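```bash
python3 -c "
from h import *
from scipy.optimize import least_squares
def ext(n,p,R,z):
    q=proj(n,W(*p,0,circ(R,z,1440))); return np.r_[q.min(0),q.max(0)]
im=cv2.imread('pics/top0.png'); a=cv2.resize(im[158:236,300:380],None,fx=7.5,fy=7.5,interpolation=2); cv2.imwrite('pics/t0l.png',cv2.convertScaleAbs(a,alpha=1.5))
print((ext('top',[.5274,-.2385],.0795,.0165)-[300,158,300,158]+.5)*7.5-.5)
im=cv2.imread('pics/scene0.png'); a=cv2.resize(im[160:205,250:312],None,fx=12,fy=12,interpolation=2); cv2.imwrite('pics/s0l.png',cv2.convertScaleAbs(a,alpha=1.5))
print((ext('scene',[.5274,-.2385],.0795,.0175)-[250,160,250,160]+.5)*12-.5)
"
```

```text
[ 73.70059991  66.82952991 526.24251767 509.66715747]
[ 75.14492268 102.09715225 655.31992821 409.2708207 ]
```

View pics/t0l.png

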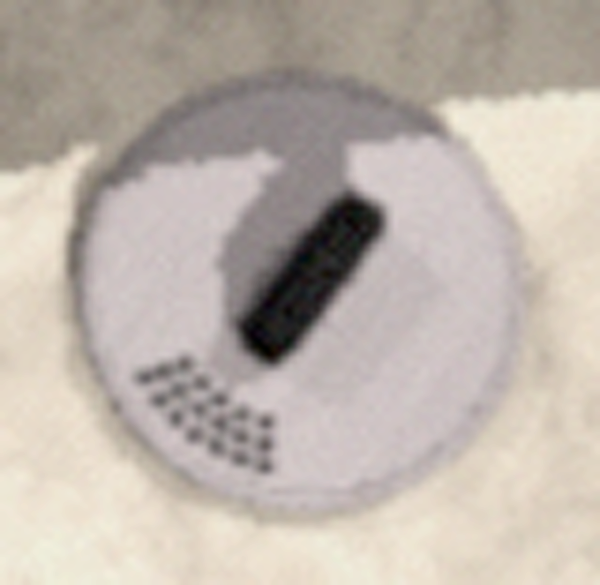

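View pics/s0l.png

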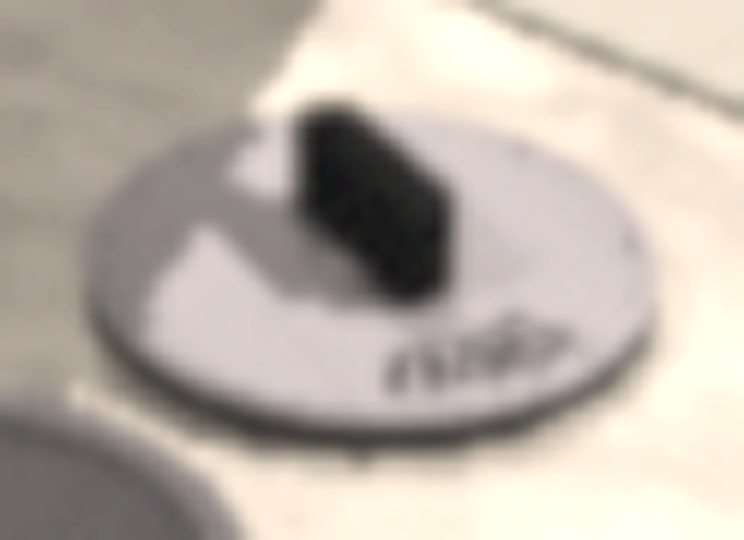

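```bash
python3 -c "
from h import *
im=cv2.imread('pics/top0.png'); a=cv2.resize(im[205:295,185:245],None,fx=6.5,fy=6.5,interpolation=2); cv2.imwrite('pics/hz.png',cv2.convertScaleAbs(a,alpha=1.7))
c=np.array([.509,.0558])
def ang(px,z,ref):
    p=ray('top',np.array(px),z)[:2]-c; return np.degrees(np.arctan2(p[1],p[0]))-ref, np.hypot(*p)
t=lambda u,v:((u+.5)/7.5-.5+185,(v+.5)/7.5-.5+155)
print('lip',ang(t(24,228),.103,90)); 
for u,v,g in((103,405,45),(183,492,75),(502,190,225),(415,102,255)): print(g,[x for x in ang(t(u,v),.103,90+g)])
"
```

```text
lip (np.float64(-12.82406434916551), np.float64(0.09646360556712515))
45 [np.float64(-15.38878371564499), np.float64(0.0745944826905997)]
75 [np.float64(-15.007963578432538), np.float64(0.07470902508899425)]
225 [np.float64(-374.38257429199854), np.float64(0.07346011594750022)]
255 [np.float64(-371.7577685846872), np.float64(0.07460737049819698)]
```

View pics/hz.png

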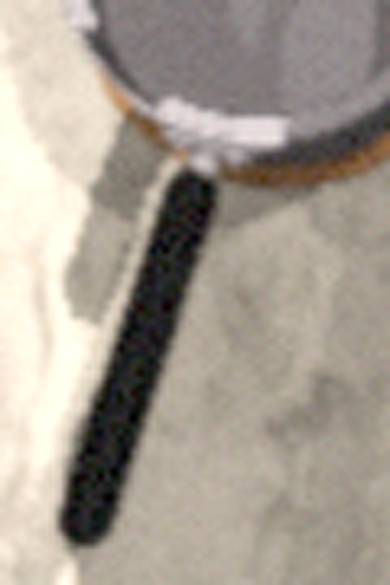

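send_rows([
  [0.22,-0.22,-0.2,0,0,-0.4,1],
  [0,0,-0.2,0,0,0,1],
  [0,0,0,0,0,0,1],
  [0,0,0,0,0,0,1],
])

```text
time: 6.67
ee_pos: [0.5096, 0.0517, 0.1534]
eef_rot: [0.381, 0.925, -0.001, -0.002]
ft_force: [-0.6, -0.4, -2.2]
width: 0.0199
```

```bash
python3 -c "
from h import *
st(.5104,.0548,.132,45.5)
"
```

```text
t 6.67 pos [0.5096 0.0517 0.1534] jawyaw 45.27 tiltfix deg [ 0.03 -0.25  0.  ] F [-0.6 -0.4 -2.2] M [ 0.05 -0.1   0.02] w 0.0199 q [ 0.52  0.22 -0.79  1.81  0.17  1.18  0.47]
need rows xyz [ 0.03  0.1  -0.71] yaw rows 0.04616660166286692
```

send_rows([
  [0.03,0.1,-0.3,0,-0.04,0.04,1],
  [0,0,-0.25,0,0,0,1],
  [0,0,-0.1,0,0,0,1],
  [0,0,0,0,0,0,1],
  [0,0,0,0,0,0,1],
])

```text
time: 7.08
ee_pos: [0.5097, 0.0548, 0.1316]
eef_rot: [0.378, 0.926, -0.0, -0.001]
ft_force: [-0.2, 0.3, -1.7]
width: 0.0199
```

```bash
python3 -c "
from h import *
st(.5104,.0548,.132,45.5)
im=r.camera('scene'); cv2.imwrite('pics/scene5.png',im); cv2.imwrite('pics/s5z.png',cv2.convertScaleAbs(cv2.resize(im[165:245,200:290],None,fx=7.5,fy=7.5,interpolation=2),alpha=1.5))
"
```

```text
t 7.08 pos [0.5097 0.0548 0.1316] jawyaw 45.55 tiltfix deg [ 0.03 -0.08  0.  ] F [-0.2  0.3 -1.7] M [ 0.03 -0.15 -0.02] w 0.0199 q [ 0.51  0.25 -0.79  1.83  0.19  1.14  0.45]
need rows xyz [ 0.02 -0.    0.01] yaw rows -0.009904959659138513
```

View pics/s5z.png

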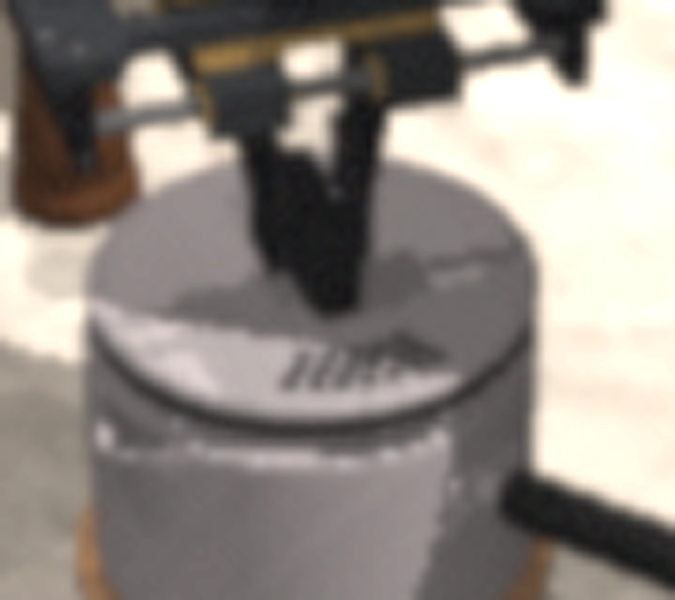

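send_rows([
  [0.02,0,-0.15,0,0,0,1],
  [0,0,-0.1,0,0,0,1],
  [0,0,-0.05,0,0,0,1],
  [0,0,0,0,0,0,1],
])

```text
time: 7.47
ee_pos: [0.5109, 0.0552, 0.1227]
eef_rot: [0.378, 0.926, -0.0, 0.0]
ft_force: [-0.8, -0.1, 0.2]
width: 0.0198
```

```bash
python3 -c "
from h import *
st(.5104,.0548,.1233,45.5)
"
```

```text
t 7.47 pos [0.5109 0.0552 0.1227] jawyaw 45.57 tiltfix deg [0.02 0.   0.  ] F [-0.8 -0.1  0.2] M [-0.03  0.05  0.02] w 0.0198 q [ 0.51  0.26 -0.79  1.84  0.2   1.12  0.44]
need rows xyz [-0.02 -0.01  0.02] yaw rows -0.013494994442902452
```

It dropped in: z is 0.1227, below the 0.1278 it would stop at on the flange, with only light contact. Now I'll press it down.

send_rows([
  [0,0,-0.08,0,0,0,1],
  [0,0,-0.08,0,0,0,1],
  [0,0,-0.04,0,0,0,1],
  [0,0,0,0,0,0,1],
])

```text
time: 7.8
ee_pos: [0.5109, 0.0553, 0.1175]
eef_rot: [0.378, 0.926, -0.001, 0.0]
ft_force: [-3.4, -0.6, 3.8]
width: 0.0196
```

```bash
python3 -c "
from h import *
st(.5104,.0548,.1175,45.5)
"
```

```text
t 7.8 pos [0.5109 0.0553 0.1175] jawyaw 45.56 tiltfix deg [0.08 0.01 0.  ] F [-3.4 -0.6  3.8] M [ 0.02  0.39 -0.03] w 0.0196 q [ 0.5   0.27 -0.79  1.85  0.21  1.11  0.44]
need rows xyz [-0.02 -0.02 -0.  ] yaw rows -0.01193729896633613
```

send_rows([
  [-0.04,-0.01,-0.01,0,0,0,1],
  [0,0,0,0,0,-0.4,1],
  [0,0,0,0,0,-0.6,1],
  [0,0,0,0,0,-0.6,1],
])

```text
time: 8.13
ee_pos: [0.512, 0.0562, 0.1189]
eef_rot: [0.442, 0.897, 0.001, 0.003]
ft_force: [-0.5, 0.9, 4.3]
width: 0.0199
```

```bash
python3 -c "
from h import *
st(.5104,.0548,.1175,-14.5)
"
```

```text
t 8.13 pos [0.512  0.0562 0.1189] jawyaw 37.5 tiltfix deg [0.03 0.35 0.  ] F [-0.5  0.9  4.3] M [0.13 0.21 0.36] w 0.0199 q [ 0.49  0.26 -0.77  1.85  0.2   1.11  0.3 ]
need rows xyz [-0.05 -0.05 -0.05] yaw rows -10.400500359219956
```

send_rows([
  [-0.03,-0.02,-0.05,0,0.05,0.1,1],
  [0,0,-0.02,0,0,0,1],
  [0,0,0,0,0,0,1],
])

```text
time: 8.38
ee_pos: [0.5121, 0.0563, 0.1177]
eef_rot: [0.438, 0.899, 0.001, 0.002]
ft_force: [-1.8, 0.5, 4.7]
width: 0.0199
```

```bash
python3 -c "
from h import *
st(.5104,.0548,.117,-14.5)
"
```

```text
t 8.38 pos [0.5121 0.0563 0.1177] jawyaw 38.08 tiltfix deg [-0.02  0.24  0.  ] F [-1.8  0.5  4.7] M [ 0.13  0.33 -0.3 ] w 0.0199 q [ 0.49  0.26 -0.77  1.85  0.2   1.11  0.31]
need rows xyz [-0.06 -0.05 -0.02] yaw rows -10.516561172433274
```

send_rows([
  [-0.06,-0.05,-0.04,0,0.05,0,1],
  [-0.02,0,-0.02,0,0,-0.2,1],
  [0,0,-0.02,0,0,-0.5,1],
  [0,0,-0.02,0,0,-0.5,1],
  [0,0,-0.02,0,0,-0.5,1],
])

```text
time: 8.8
ee_pos: [0.5127, 0.0563, 0.1167]
eef_rot: [0.499, 0.867, 0.002, 0.003]
ft_force: [-1.2, -0.5, 9.3]
width: 0.0199
```

```bash
python3 -c "
from h import *
st(.5104,.0548,.117,-14.5)
"
```

```text
t 8.8 pos [0.5127 0.0563 0.1167] jawyaw 30.12 tiltfix deg [-0.04  0.41  0.  ] F [-1.2 -0.5  9.3] M [-0.16  0.42  0.48] w 0.0199 q [ 0.47  0.26 -0.75  1.85  0.2   1.1   0.18]
need rows xyz [-0.08 -0.05  0.01] yaw rows -8.924341211484734
```

send_rows([
  [-0.05,-0.03,0,0,0.08,-0.6,1],
  [-0.02,0,-0.01,0,0,-0.6,1],
  [-0.02,0,-0.01,0,0,-0.6,1],
  [-0.02,0,-0.01,0,0,-0.6,1],
  [-0.02,0,-0.01,0,0,-0.6,1],
])

```text
time: 9.22
ee_pos: [0.5111, 0.056, 0.1172]
eef_rot: [0.608, 0.794, 0.002, 0.002]
ft_force: [0.3, 0.2, 4.9]
width: 0.0201
```

```bash
python3 -c "
from h import *
st(.5104,.0548,.117,-14.5)
im=r.camera('scene'); cv2.imwrite('pics/scene6.png',im); cv2.imwrite('pics/s6z.png',cv2.convertScaleAbs(cv2.resize(im[165:245,200:290],None,fx=7.5,fy=7.5,interpolation=2),alpha=1.5))
"
```

```text
t 9.22 pos [0.5111 0.056  0.1172] jawyaw 15.18 tiltfix deg [0.01 0.34 0.  ] F [0.3 0.2 4.9] M [-0.01  0.07  0.31] w 0.0201 q [ 0.44  0.25 -0.71  1.85  0.18  1.1  -0.07]
need rows xyz [-0.02 -0.04 -0.01] yaw rows -5.935117705710087
```

View pics/s6z.png

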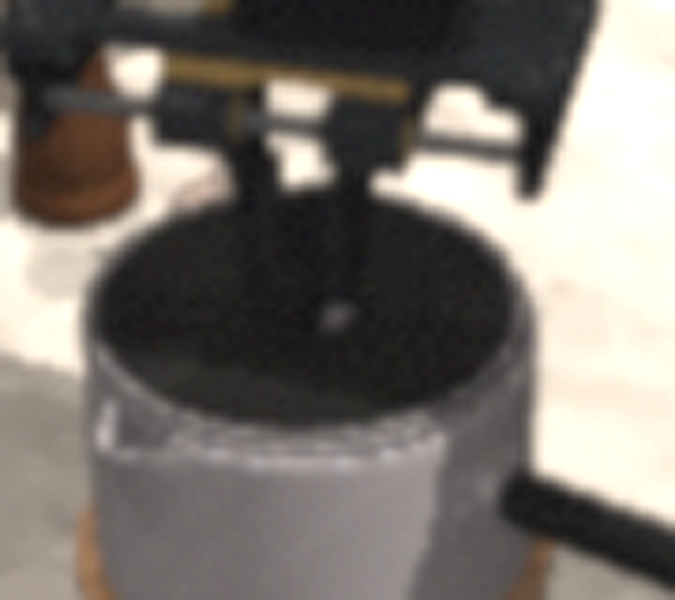

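send_rows([
  [-0.03,-0.03,-0.01,0,0.07,-0.6,1],
  [-0.01,0,-0.01,0,0,-0.6,1],
  [-0.01,0,-0.01,0,0,-0.6,1],
  [-0.01,0,-0.01,0,0,-0.6,1],
  [-0.01,0,-0.01,0,0,-0.6,1],
  [-0.01,0,-0.01,0,0,-0.6,1],
  [-0.01,0,-0.01,0,0,-0.6,1],
])

```text
time: 9.85
ee_pos: [0.5111, 0.055, 0.1168]
eef_rot: [0.743, 0.669, 0.001, 0.003]
ft_force: [0.3, 0.0, 5.6]
width: 0.0198
```

```bash
python3 -c "
from h import *
st(.5104,.0548,.117,-14.5)
"
```

```text
t 9.85 pos [0.5111 0.055  0.1168] jawyaw -5.96 tiltfix deg [0.13 0.33 0.  ] F [0.3 0.  5.6] M [0.03 0.23 0.29] w 0.0198 q [ 0.4   0.24 -0.66  1.86  0.17  1.1  -0.43]
need rows xyz [-0.02 -0.01  0.01] yaw rows -1.7070963421040006
```

send_rows([
  [-0.02,-0.01,0,0.02,0.06,-0.6,1],
  [-0.01,0,-0.01,0,0,-0.6,1],
  [-0.01,0,-0.01,0,0,-0.4,1],
  [0,0,0,0,0,0,1],
])

```text
time: 10.18
ee_pos: [0.511, 0.0545, 0.117]
eef_rot: [0.788, 0.616, 0.001, 0.002]
ft_force: [-1.7, -0.3, 4.3]
width: 0.0198
```

```bash
python3 -c "
from h import *
st(.5104,.0548,.117,-14.5)
"
```

```text
t 10.18 pos [0.511  0.0545 0.117 ] jawyaw -14.01 tiltfix deg [0.1  0.17 0.  ] F [-1.7 -0.3  4.3] M [0.12 0.4  0.27] w 0.0198 q [ 0.38  0.24 -0.65  1.86  0.16  1.1  -0.57]
need rows xyz [-0.02  0.01 -0.  ] yaw rows -0.09855259944636145
```

send_rows([
  [0,0,0.04,0,0,-0.06,1],
  [0,0,0.02,0,0,0,1],
  [0,0,0,0,0,0,1],
])

```text
time: 10.43
ee_pos: [0.511, 0.0545, 0.1188]
eef_rot: [0.788, 0.615, 0.001, 0.002]
ft_force: [-0.6, 0.0, 2.0]
width: 0.0196
```

```bash
python3 -c "
from h import *
st(.5104,.0548,.1188,-14.5)
"
```

```text
t 10.43 pos [0.511  0.0545 0.1188] jawyaw -14.04 tiltfix deg [0.1  0.16 0.  ] F [-0.6  0.   2. ] M [0.17 0.05 0.2 ] w 0.0196 q [ 0.38  0.24 -0.65  1.85  0.16  1.1  -0.57]
need rows xyz [-0.02  0.01 -0.  ] yaw rows -0.0920942673651723
```

send_rows([
  [0,0,0,0,0,0,0.4],
  [0,0,0,0,0,0,0.2],
  [0,0,0,0,0,0,0],
  [0,0,0,0,0,0,-0.2],
  [0,0,0,0,0,0,-0.2],
])

```text
time: 10.85
ee_pos: [0.5101, 0.0535, 0.1174]
eef_rot: [0.788, 0.616, -0.0, 0.001]
ft_force: [-0.2, 0.5, 0.5]
width: 0.0454
```

send_rows([
  [0,0,0.1,0,0,0,-0.2],
  [0,0,0.4,0,0,0,-0.2],
  [0,0,0.8,0,0,0,-0.2],
  [0,0,1,0,0,0,-0.2],
  [0,0,1,0,0,0,-0.2],
  [0,0,1,0,0,0,-0.2],
  [0,0,0,0,0,0,-0.2],
])

```text
time: 11.43
ee_pos: [0.5073, 0.0539, 0.255]
eef_rot: [0.788, 0.616, -0.001, -0.0]
ft_force: [0.8, 0.2, 0.4]
width: 0.0524
```

```bash
python3 -c "
from h import *
st(.5104,-.2,.25,-14.5)
im=r.camera('scene'); cv2.imwrite('pics/scene7.png',im); cv2.imwrite('pics/s7z.png',cv2.convertScaleAbs(cv2.resize(im[165:245,200:290],None,fx=7.5,fy=7.5,interpolation=2),alpha=1.7))
"
```

```text
t 11.43 pos [0.5073 0.0539 0.255 ] jawyaw -13.91 tiltfix deg [ 0.07 -0.16  0.  ] F [0.8 0.2 0.4] M [ 0.   -0.17 -0.02] w 0.0524 q [ 0.42  0.11 -0.66  1.68  0.07  1.38 -0.49]
need rows xyz [ 0.1  -8.46 -0.17] yaw rows -0.11713245035824116
```

View pics/s7z.png

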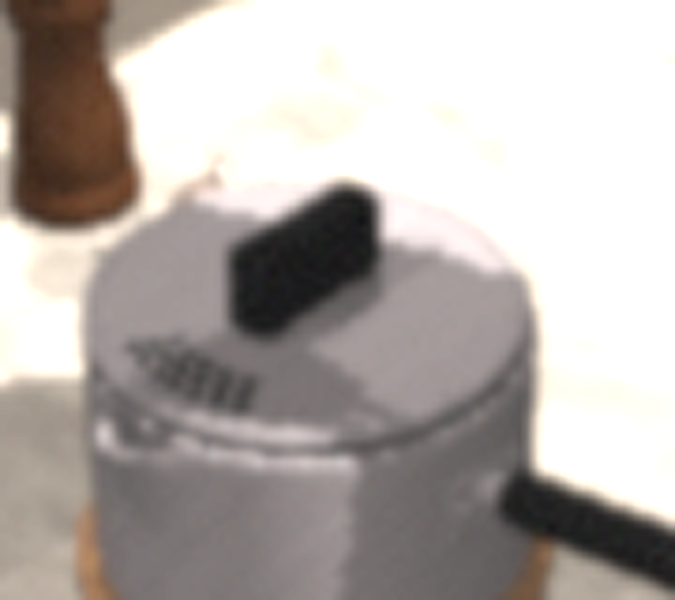

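send_rows([
  [0,-0.6,0,0,0,0,-0.2],
  [0,-0.9,0,0,0,0,-0.2],
  [0,-0.9,0,0,0,0,-0.2],
  [0,-0.9,0,0,0,0,-0.2],
  [0,-0.9,0,0,0,0,-0.2],
  [0,-0.9,0,0,0,0,-0.2],
  [0,-0.9,0,0,0,0,-0.2],
  [0,-0.9,0,0,0,0,-0.2],
  [0,-0.5,0,0,0,0,-0.2],
  [0,0,0,0,0,0,-0.2],
])

```text
time: 12.32
ee_pos: [0.5019, -0.1754, 0.2529]
eef_rot: [0.785, 0.619, -0.003, -0.002]
ft_force: [-0.3, 0.2, 0.2]
width: 0.0525
```

```bash
python3 -c "
from h import *
st()
im=r.camera('scene'); cv2.imwrite('pics/scene8.png',im)
im=r.camera('top'); cv2.imwrite('pics/top8.png',im); cv2.imwrite('pics/t8z.png',cv2.convertScaleAbs(cv2.resize(im[155:232,185:265],None,fx=7.5,fy=7.5,interpolation=2),alpha=1.7))
"
```

```text
t 12.32 pos [ 0.5019 -0.1754  0.2529] jawyaw -13.5 tiltfix deg [ 0.02 -0.36  0.  ] F [-0.3  0.2  0.2] M [-0.03 -0.08  0.01] w 0.0525 q [ 0.67  0.15 -0.46  1.64  0.07  1.38 -0.04]
```

View pics/t8z.png

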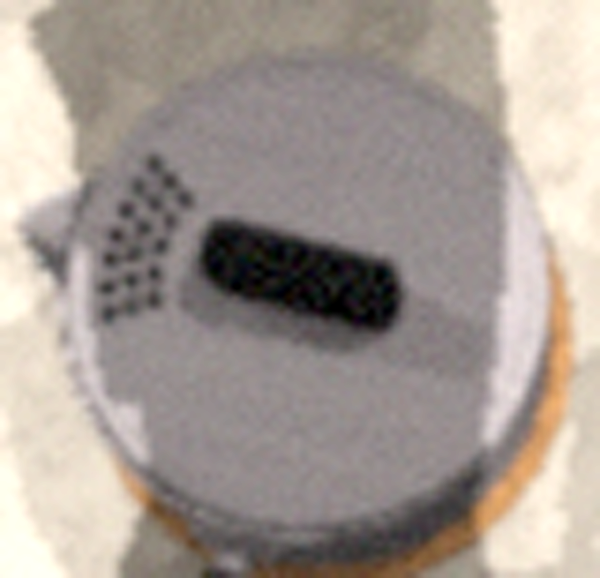

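View pics/scene8.png

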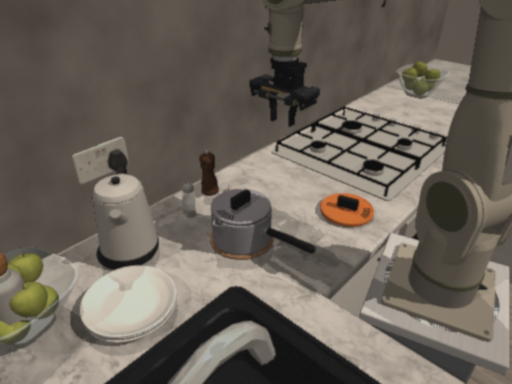

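```bash
python3 -c "
from h import *
t=lambda u,v:np.array(((u+.5)/7.5-.5+185,(v+.5)/7.5-.5+155))
c=np.array([.5098,.0553])
for c in (np.array([.5098,.0553]),ray('top',t(301,273),.145)[:2]):
  h=ray('top',t(145,238),.110)[:2]-c; print(c,'holes',np.degrees(np.arctan2(h[1],h[0]))-90,np.hypot(*h))
a=ray('top',t(210,247),.146)-ray('top',t(395,300),.146); print('knob',np.degrees(np.arctan2(a[1],a[0]))-90,np.hypot(*a[:2]))
def ext(p,R,z):
    q=proj('scene',W(*p,0,circ(R,z,1440))); return (np.r_[q.min(0),q.max(0)]+np.r_[0,1.8,0,1.8]-[205,187,205,187]+.5)*10-.5
for z in(.094,.0985): print(z,ext([.5105,.055],.0785,z+.0178))
im=cv2.imread('pics/scene8.png'); cv2.imwrite('pics/s8z.png',cv2.convertScaleAbs(cv2.resize(im[187:245,205:280],None,fx=10,fy=10,interpolation=2),alpha=1.8))
"
```

```text
[0.5098 0.0553] holes -17.4129635445167 0.05577570903547239
[0.50937541 0.05319587] holes -17.190807158789553 0.05791091187993067
knob -14.927670034944157 0.06080037756779393
0.094 [ 61.86709883  27.90821701 661.76743901 374.82648652]
0.0985 [ 60.86571747  14.31112516 662.17060783 360.32492429]
```

View pics/s8z.png

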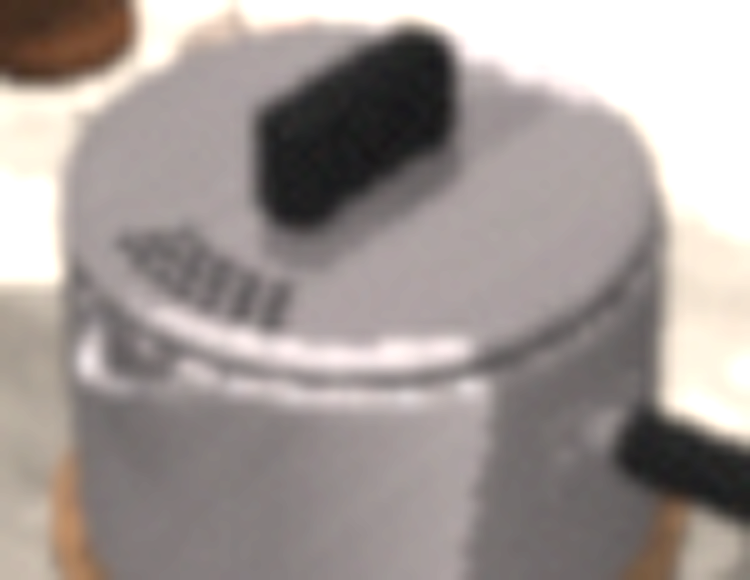

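The lid edge in the scene picture (back row 27, front row 372) matches the locked height: 28/375 is expected, against 14/360 unlocked. The holes face the lip to within about 3°.

```bash
python3 -c "
from bench import r
print(r.close_job())"
```

```text
the job is handed in; nothing more can be done
None
```

The draining lid is on the saucepan, pressed down, turned and locked, with its drain holes facing the pouring lip. I handed the job in at about 12.4 s of the 48 s allowed.

- **What I did:** I gripped the steel lid by its knob and left the orange look-alike alone. I lowered it with the lugs in the notches and pressed it about 5–6 mm against the seal. Then I turned it about 60° clockwise, eased off, let go and moved the arm clear.
- **Lock height:** in the scene picture, the lid's edge lies within about 0.3 pixel of where a locked lid should show. An unlocked lid would show about 1.4 pixels higher. The lid also looks level.
- **Direction of the holes:** the lid reads about −14° to −17°, depending on the feature measured. The pan reads −12° to −16°, so the holes face the lip to within about 3°.
- **Other things:** the orange lid, mill and shaker look unmoved in the last scene picture. The garlic is hidden behind the pan there, and I did not check it in the last top picture; the arm stayed well clear of it.
- **Disagreements:** the scene camera was off by about 1.5–1.8 pixels vertically, and I corrected for that using the known gripper and lid positions. After that correction, the two cameras still differed by about 3 mm on where the pan's centre is. I used a value in between, and the lid dropped in at the first try. Forces while pressing and turning stayed below about 11 N.

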